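# Hang the clamping frame on the drying stand's side hook

### The job

Take the blue clamping frame by its orange handle out of the wooden rest and hang it on the red hook of the drying stand: bring its steel top bar in sideways over the hook's lip, press it gently against the yellow spring keeper, and lower it fully home into the throat so that the keeper springs back over the bar. Leave the frame hanging upright and still with the hand clear; never force it against the stand (20 N at most) and leave the tin, screwdriver and sanding block where they are.

Things in the scene. Friction and masses are not known exactly. Their poses are not given: they have to be found in the camera images.
- frame_grip (a point): Centre of the orange handle plate of the loose blue frame (0.25 to 0.45 kg). Frame axes: z up, y along its steel top bar, x normal to its plane. Plate 12 mm thick (x), 62 mm (y), 40 mm (z). Grasp it from above across the 12 mm. The frame stands upright in the rest's slot; lift it 45 mm or more to clear it. Frame 132 mm wide, 12 mm thick; either face may lead.
- frame_bar (a point): Middle of the frame's steel top bar, 54 mm below frame_grip: square, 10 x 10 mm, along y. Two 9 mm posts at y = -25 and +25 mm join it to the handle plate, whose underside is 34 mm above the bar's centre; the keeper passes between them, and the hook through the open window below the bar. The frame reaches 125 mm below this point.
- throat (a point): Where the bar's centre lies when fully home IF the hook is at mid slide. +x: level direction in which to bring the bar in; y: along the hung bar; z up. The red hook is clamped, unyielding, up to 15 mm either way in x; that shift is not reported: feel or see it. Pocket 14 mm wide in x, its rubber seat 5 mm below this point (yields 5 mm, 5 to 18 N); solid rear wall up to 25 mm above
- lip (a point): Middle of the flat top of the hook's lip, in front of the throat, at mid slide (it shifts with the hook). Lip 12 mm in x, 28 mm in y; its top is 9 mm above point throat, so a bar passing over it has its centre more than 14 mm above throat. Its inner edge, the pocket's front wall, is 6 mm on in +x.
- keeper_face (a point): Centre of the front of the yellow keeper, at mid slide (shifts with the hook): 22 mm wide, 15 mm high, 5.5 mm proud of the rear wall. Sprung to -x: yields from 3 N, flush with the wall at 11 N (1.5 N per mm). A bar pressing it back 1.5 to 5.5 mm, 6 to 10 N, is over the pocket; lowered there it slides down the keeper and drops beneath it, and the keeper springs out above it.
- stand: Drying stand, bolted down: grey base plate 170 x 110 x 12 mm, 22 mm post standing 95 mm on in +x, red hook 28 mm wide opening to -x. Nothing of it is higher than 25 mm above throat. Origin on the bench, 196 mm below point throat; same axes.
- rest: Wooden rest, fixed: base 100 x 150 mm with two rails forming a slot 15 mm wide along its y, in which the frame stands on a floor 12 mm above the bench; rail tops 42 mm above the bench. Origin on the bench at its centre.
- tin: Bystander: metal tin 68 mm in diameter, 65 mm high, origin at its underside; leave alone.
- screwdriver: Bystander: screwdriver with an orange handle, 170 mm long, lying along its x; leave alone.
- sander: Bystander: grey and cork sanding block 110 x 60 x 32 mm, origin at its underside; leave alone.
Not all that is in view belongs to the job. There is more than one size of the rest; the job needs the middle-sized. What is meant by the part that bears frame_grip is not turquoise, and is the larger of those in its own colour.

How it is judged:
By the outcome, as a careful person would: the job done as asked, in the order asked, and still so for the second after the job is handed in, with the robot touching nothing.
It also fails if it takes over 61 s, if anything falls off the work surface, if the arm or the gripper's body presses on something with over 40 N, if the wrist force passes 120 N, or if a joint passes its speed limit or range.

### The arm

A 6-joint arm with a two-finger parallel gripper is mounted at the origin on the work surface. World frame = base frame: x ahead of the robot, y to its left, z up, the work surface at z = 0. Lengths are in m, angles in rad, forces in N, time in s.
With the tool pointing down it reaches from about 0.25 to 0.725 m from the base axis. Payload 4 kg.
Tool frame: the origin (TCP) lies midway between the tips of the shut fingers; the grasp point (between the pads) lies 19 mm behind it (bot.hold_point_z is the distance from the TCP to the grasp point, in m); z points along the fingers, y is the direction in which the jaws open and shut (so a half turn about z gives the same grasp; the last joint's range is limited). The gripper opens to 85 mm and grips with 20 to 120 N. Pads are 22 mm wide; open, the fingers measure 114 mm over their backs; the gripper's body (76 mm by 85 mm) begins 54 mm behind the grasp point. The pads swing forward as they close: fully open they stand 13 mm farther back than shut.
Start: joints at [1.219, 0.241, 0.005, 1.335, 0, 1.571], TCP at [0.172, 0.469, 0.207] pointing down, gripper open.
Joint ranges: [-2.72, 2.72], [-1.05, 1.87], [-1.09, 1.28], [-1.99, 2.15], [-1.42, 1.44], [-3.14, 3.14]. Speed limits (rad/s): [2.79, 2.79, 3.14, 3.14, 3.14, 3.14].

### API

Orientations are given as a unit quaternion [x, y, z, w].
In Python, from workcell import status, viewer, order, bot gives the robot as it stands.
- The arm moves only by the tool servo_tool, never from a script. Its argument "increments" is a list of rows, each a list of 3 entries, a list of its own where there are three numbers: the closure in counts, from 0 (fully open) to 255 (shut), then the shift along the tool's x, y, z in mm, then the turn about the tool's z in degrees. A call has exactly 10 rows; each row shifts and turns the commanded pose from where the row before left it, along the tool's axes as they then stand; what a row does not reach is not made up. A row lasts 1/10 s, in which the tool goes at most 50 mm and 8.59 degrees, less where a joint would pass 70% of its speed; a pose out of reach is approached as far as the arm can. A call is refused whole if a number of a shift passes 50 or a number of a turn 8.59, either way. A call with a gripper value outside its range is refused whole. The fingers move at their own pace and stop on an object; the grip force is fixed at half the most. Time passes only in rows, so rows that do not move let the fingers close, or fill a call up. It gives the time, the measured TCP pose, the force and the opening at its end, in the units of the state.
- status.get_obs(): the state, without advancing time (a new reading comes with each control period).
- viewer.camera(name): name is "scene" or "top" or "wrist"; returns (picture, depth): 384x512x3 uint8, red, green, blue; 384x512 float32, m along the optical axis (not along the pixel's ray), 0 where there is no reading.
- viewer.get_calibration(name): a dict with "K" (3x3 intrinsics, pixels), "k1" (the pictures are not rectified: a ray, as slopes to the right and down, at radius r is drawn at 1 + k1 r^2 times it, then the intrinsics apply), "position" and "orientation" of the camera in the world. Camera axes: x right, y up, looking along -z (the intrinsics and any distortion apply to the point x, -y, -z); pixel columns grow to the right and rows downward; lengths in m; the calibration is good to about 2 mm. A picture is of the moment at which its call begins: read the wrist's pose just before it. get_calibration takes no time and is no camera call; for the wrist camera it gives the pose at the moment of the call.
- order.job_done(): hands the job in, once; it reports no verdict.
The state is a dict: "clock": time; "joint_pos": joint angles; "joint_vel": joint speeds; "tau": joint torques, N m; "eef_pos": TCP position; "tool_rot": TCP orientation; "ft_force": force on the tool from outside, world axes, zero at the start; "ft_torque": the same for the moment, N m; "grip_width": finger opening in m.
Only numpy, scipy, OpenCV 4.12 (cv2) and the standard library are available. Lean on these libraries where they do the work, as an engineer would, in place of code of your own. Each camera call takes 0.05 s, during which the arm holds its last target.

## Working session

There is one attempt and no reset: what is moved stays moved. The work goes in short steps, Python scripts to look and compute and a tool call to move; the robot and the scene stay as the last step left them, time stands still between calls to the robot, and variables do not carry over. Pictures are saved under pics/ and viewed, and the job is handed in when it is done.

Besides the shell and the picture viewer there is one more tool, called after "Call:" by a JSON object that holds its "fn" and its "kwargs", one argument or row to a line. servo_tool: Moves the arm, as the interface text tells. Its arguments: {"type":"object","properties":{"increments":{"type":"array","items":{"type":"array"}}},"required":["increments"]}

```bash
ls; mkdir -p pics
python3 - <<'E'
from workcell import status, viewer, order, bot
import cv2,numpy as np
o=status.get_obs();print(o)
for n in ["scene","top","wrist"]:
    c=viewer.get_calibration(n);print(n,c)
    p,d=viewer.camera(n);np.savez('pics/%s0.npz'%n,p=p,d=d,K=c['K'],k1=c['k1'],pos=c['position'],q=c['orientation'])
    cv2.imwrite('pics/%s0.png'%n,p[:,:,::-1])
print(bot.hold_point_z)
E
```

```text
pics
{'clock': 0.0, 'joint_pos': array([ 1.21903617e+00,  2.41413118e-01,  3.74923657e-03,  1.33517024e+00,
       -2.49451207e-05,  1.57076998e+00]), 'joint_vel': array([ 5.68824581e-05, -1.56459511e-03,  4.33104446e-04,  7.81089930e-04,
       -1.73792267e-03, -1.15839052e-03]), 'tau': array([ 5.55228835e-04, -3.72310817e+01,  2.52411532e+01,  1.69167953e-02,
        1.83410734e-04, -1.31630463e-05]), 'eef_pos': array([0.1720563 , 0.46876325, 0.20592246]), 'tool_rot': array([ 1.74961634e-01,  9.84574725e-01, -1.00535805e-03, -1.66014210e-04]), 'ft_force': array([-0.29019475,  0.56808554,  0.50224846]), 'ft_torque': array([-0.02614017,  0.02728384, -0.01292796]), 'grip_width': 0.08552647393769662}
scene {'K': array([[425.5922944 ,   0.        , 260.45101902],
       [  0.        , 425.5922944 , 196.74403232],
       [  0.        ,   0.        ,   1.        ]]), 'k1': -0.10382512065352939, 'position': array([ 1.09747312, -0.39102278,  1.2780613 ]), 'orientation': array([0.24031006, 0.12857559, 0.45476081, 0.84788679])}
top {'K': array([[383.63263416,   0.        , 251.60725042],
       [  0.        , 383.63263416, 190.74501557],
       [  0.        ,   0.        ,   1.        ]]), 'k1': -0.07394618994959432, 'position': array([0.25918859, 0.00313809, 1.23104561]), 'orientation': array([ 0.08111086, -0.07583542, -0.69173134,  0.71356694])}
wrist {'K': array([[317.81644706,   0.        , 255.83701872],
       [  0.        , 317.81644706, 186.914383  ],
       [  0.        ,   0.        ,   1.        ]]), 'k1': -0.038233876773792815, 'position': array([0.10870849, 0.49323388, 0.37258784]), 'orientation': array([-0.11279864, -0.0770617 ,  0.56676114,  0.81247755])}
0.0187
```

View pics/scene0.png

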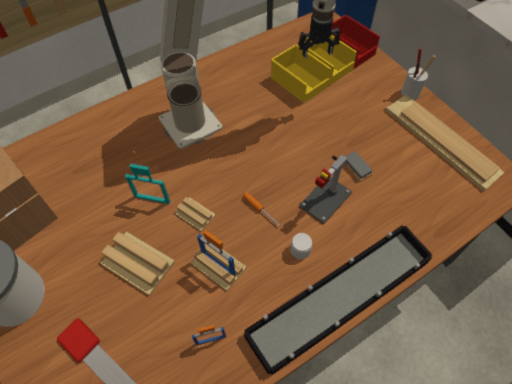

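View pics/top0.png

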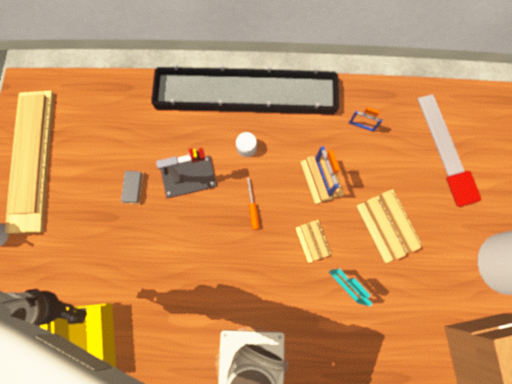

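View pics/wrist0.png

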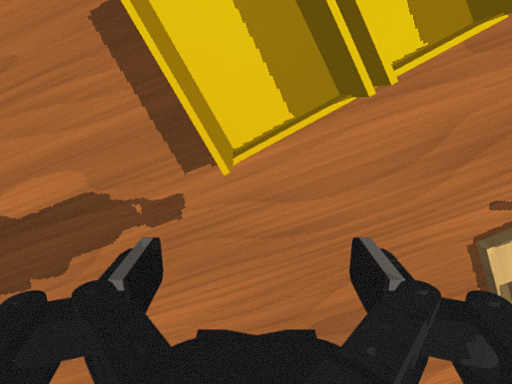

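The scene and top views show the blue frame in the middle rest at scene (218,255) / top (325,175). The stand with the red hook and yellow keeper is at scene (325,190) / top (190,170). The turquoise frame, the small blue frame and the other rests are decoys. Next I'll measure these.

```bash
cat > h.py <<'E'
import numpy as np,cv2
from scipy.spatial.transform import Rotation as R
def load(f):
    z=np.load(f);return dict(p=z['p'],d=z['d'],K=z['K'],k1=float(z['k1']),pos=z['pos'],R=R.from_quat(z['q']).as_matrix())
def snap(n,f):
    from workcell import viewer
    c=viewer.get_calibration(n);p,d=viewer.camera(n)
    np.savez(f,p=p,d=d,K=c['K'],k1=c['k1'],pos=c['position'],q=c['orientation']);cv2.imwrite(f[:-4]+'.png',p[:,:,::-1]);return load(f)
def slopes(v,uv):
    uv=np.asarray(uv,float).reshape(-1,1,2)
    return cv2.undistortPoints(uv,v['K'],np.array([v['k1'],0,0,0,0.]))[:,0]
def rays(v,uv):
    s=slopes(v,uv);return np.c_[s[:,0],-s[:,1],-np.ones(len(s))]@v['R'].T
def plane(v,uv,z):
    r=rays(v,uv);return v['pos']+r*((z-v['pos'][2])/r[:,2])[:,None]
def pts(v,m):
    ys,xs=np.nonzero(m&(v['d']>0));r=rays(v,np.c_[xs,ys]);return v['pos']+r*v['d'][ys,xs][:,None]
def proj(v,P):
    c=(np.atleast_2d(P)-v['pos'])@v['R'];s=c[:,:2]/-c[:,2:];s[:,1]*=-1
    s=s*(1+v['k1']*(s**2).sum(1))[:,None];return s@v['K'][:2,:2].T+v['K'][:2,2]
def tri(v1,a,v2,b):
    r1=rays(v1,[a])[0];r2=rays(v2,[b])[0];A=np.c_[r1,-r2];t=np.linalg.lstsq(A,v2['pos']-v1['pos'],rcond=None)[0]
    p=v1['pos']+r1*t[0];q=v2['pos']+r2*t[1];return (p+q)/2,np.linalg.norm(p-q)
def hsv(v): return cv2.cvtColor(v['p'],cv2.COLOR_RGB2HSV)
def win(v,x0,x1,y0,y1):
    m=np.zeros(v['d'].shape,bool);m[y0:y1,x0:x1]=1;return m
E
python3 - <<'E'
from h import *
for n,ws in [('scene',dict(frame=(185,250,225,290),stand=(295,375,145,225))),('top',dict(frame=(295,360,140,210),stand=(150,225,140,205)))]:
    v=load(f'pics/{n}0.npz');H=hsv(v);h,s,va=H[...,0],H[...,1],H[...,2]
    for k,w in ws.items():
        W=win(v,*w)
        for c,m in dict(orange=(h>5)&(h<14)&(s>200)&(va>170),blue=(h>100)&(h<125)&(s>100),red=((h<4)|(h>174))&(s>180),yel=(h>22)&(h<33)&(s>190),grey=(s<60)&(va<180)).items():
            P=pts(v,W&m)
            if len(P)>3:print(n,k,c,len(P),P.mean(0).round(3),np.percentile(P,5,axis=0).round(3),np.percentile(P,95,axis=0).round(3))
    x0,x1,y0,y1={'scene':(170,390,130,310),'top':(145,365,130,220)}[n]
    cv2.imwrite(f'pics/{n}z.png',cv2.resize(v['p'][y0:y1,x0:x1,::-1],None,fx=3.5,fy=3.3,interpolation=cv2.INTER_CUBIC))
E
```

```text
scene frame orange 46 [ 0.583 -0.212  0.211] [ 0.56  -0.221  0.206] [ 0.606 -0.202  0.213]
scene frame blue 172 [ 0.589 -0.211  0.07 ] [ 0.53  -0.235  0.023] [ 0.648 -0.189  0.142]Traceback (most recent call last):
  File "<stdin>", line 7, in <module>
  File "h.py", line 17, in pts
    ys,xs=np.nonzero(m&(v['d']>0));r=rays(v,np.c_[xs,ys]);return v['pos']+r*v['d'][ys,xs][:,None]
                                     ~~~~^^^^^^^^^^^^^^^^
  File "h.py", line 13, in rays
    s=slopes(v,uv);return np.c_[s[:,0],-s[:,1],-np.ones(len(s))]@v['R'].T
  File "h.py", line 11, in slopes
    return cv2.undistortPoints(uv,v['K'],np.array([v['k1'],0,0,0,0.]))[:,0]
           ~~~~~~~~~~~~~~~~~~~^^^^^^^^^^^^^^^^^^^^^^^^^^^^^^^^^^^^^^^^
cv2.error: OpenCV(4.12.0) /io/opencv/modules/calib3d/src/undistort.dispatch.cpp:347: error: (-215:Assertion failed) CV_IS_MAT(_src) && CV_IS_MAT(_dst) && (_src->rows == 1 || _src->cols == 1) && (_dst->rows == 1 || _dst->cols == 1) && _src->cols + _src->rows - 1 == _dst->rows + _dst->cols - 1 && (CV_MAT_TYPE(_src->type) == CV_32FC2 || CV_MAT_TYPE(_src->type) == CV_64FC2) && (CV_MAT_TYPE(_dst->type) == CV_32FC2 || CV_MAT_TYPE(_dst->type) == CV_64FC2) in function 'cvUndistortPointsInternal'
```

```bash
sed -i 's/    ys,xs=np.nonzero(m&(v\[.d.\]>0));/    ys,xs=np.nonzero(m\&(v["d"]>0))\n    if len(ys)==0: return np.zeros((0,3))\n    /' h.py
cat > m1.py <<'E'
from h import *
for n,ws in [('scene',dict(frame=(185,250,225,290),stand=(295,375,145,225))),('top',dict(frame=(295,360,140,210),stand=(150,225,140,205)))]:
    v=load(f'pics/{n}0.npz');H=hsv(v);h,s,va=H[...,0],H[...,1],H[...,2]
    for k,w in ws.items():
        W=win(v,*w)
        for c,m in dict(orange=(h>5)&(h<14)&(s>200)&(va>170),blue=(h>100)&(h<125)&(s>100),red=((h<4)|(h>174))&(s>180),yel=(h>22)&(h<33)&(s>190),grey=(s<60)&(va<180)).items():
            P=pts(v,W&m)
            if len(P)>3:print(n,k,c,len(P),P.mean(0).round(3),np.percentile(P,5,axis=0).round(3),np.percentile(P,95,axis=0).round(3))
    x0,x1,y0,y1={'scene':(170,390,130,310),'top':(145,365,130,220)}[n]
    cv2.imwrite(f'pics/{n}z.png',cv2.resize(v['p'][y0:y1,x0:x1,::-1],None,fx=3.5,fy=3.3,interpolation=cv2.INTER_CUBIC))
E
python3 m1.py
```

```text
scene frame orange 46 [ 0.583 -0.212  0.211] [ 0.56  -0.221  0.206] [ 0.606 -0.202  0.213]
scene frame blue 172 [ 0.589 -0.211  0.07 ] [ 0.53  -0.235  0.023] [ 0.648 -0.189  0.142]
scene frame grey 186 [ 0.585 -0.212  0.109] [ 0.528 -0.237  0.022] [ 0.645 -0.186  0.146]
scene stand red 80 [0.598 0.165 0.2  ] [0.586 0.154 0.183] [0.61  0.187 0.221]
scene stand yel 19 [0.593 0.178 0.213] [0.584 0.175 0.206] [0.601 0.181 0.218]
scene stand grey 1700 [0.574 0.263 0.037] [0.513 0.156 0.007] [0.628 0.419 0.192]
top frame orange 85 [ 0.592 -0.22   0.163] [ 0.558 -0.274 -0.002] [ 0.648 -0.199  0.212]
top frame blue 56 [ 0.583 -0.213  0.062] [ 0.526 -0.231  0.023] [ 0.641 -0.188  0.145]
top frame grey 70 [ 0.577 -0.216  0.075] [ 0.525 -0.237  0.022] [ 0.639 -0.192  0.147]
top stand orange 21 [0.603 0.175 0.203] [0.581 0.156 0.183] [0.61  0.191 0.223]
top stand red 48 [0.59  0.169 0.208] [0.579 0.156 0.192] [0.602 0.188 0.223]
top stand yel 22 [0.596 0.179 0.204] [0.583 0.173 0.19 ] [0.603 0.182 0.22 ]
top stand grey 1115 [0.573 0.229 0.024] [0.524 0.161 0.009] [0.623 0.294 0.138]
```

```bash
sleep 1
```

```text
(no output)
```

View pics/scenez.png

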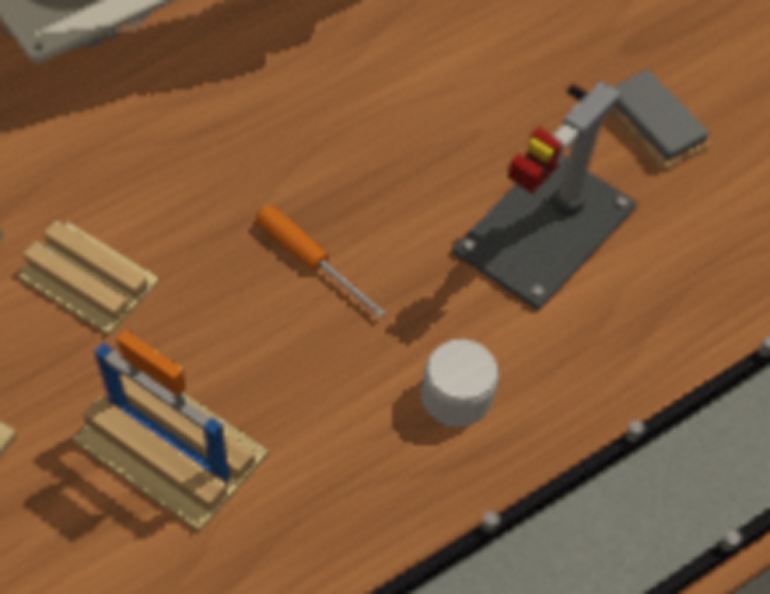

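View pics/topz.png

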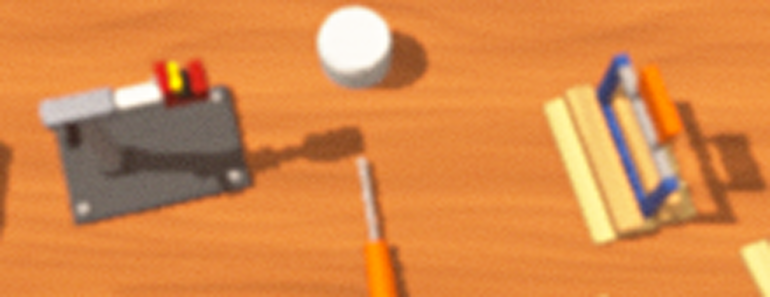

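```bash
cat > m2.py <<'E'
from h import *
def pca(P):
    c=P.mean(0);u,s,vt=np.linalg.svd(P-c);return c,np.degrees(np.arctan2(vt[0,1],vt[0,0]))
for n,fw,sw,hw in [('scene',(185,250,225,290),(295,375,145,225),(203,225,230,247)),('top',(295,360,140,210),(150,225,140,205),(327,345,145,180))]:
    v=load(f'pics/{n}0.npz');H=hsv(v);h,s,va=H[...,0],H[...,1],H[...,2]
    P=pts(v,win(v,*fw)&(h>100)&(h<125)&(s>100));print(n,'blue',pca(P[:,:2]))
    P=pts(v,win(v,*hw)&(h>5)&(h<14)&(s>200)&(va>170));P=P[P[:,2]>.18];print(n,'handle',len(P),pca(P[:,:2]),P[:,2].max())
    # base plate: grey, near z 0.012
    P=pts(v,win(v,*sw)&(s<90)&(va<130));P=P[(P[:,2]<.03)&(P[:,2]>.003)&(P[:,1]<.31)]
    print(n,'plate',cv2.minAreaRect((P[:,:2]*1000).astype(np.float32)), P[:,2].mean())
    P=pts(v,win(v,*sw)&(s<60)&(va>100));P=P[(P[:,2]>.1)&(P[:,2]<.3)];print(n,'arm',pca(P[:,:2]),len(P))
E
python3 m2.py
```

```text
scene blue (array([ 0.58907227, -0.21109624]), np.float64(18.34051713938982))
scene handle 46 (array([ 0.5829649 , -0.21170056]), np.float64(19.21260238772172)) 0.21731569017259567
scene plate ((578.167724609375, 226.7611541748047), (109.44029998779297, 168.2718963623047), 15.4653959274292) 0.011411966307453883
scene arm (array([0.57210295, 0.25047618]), np.float64(-72.86113684752424)) 125
top blue (array([ 0.58344251, -0.21301236]), np.float64(-161.27810294691483))
top handle 69 (array([ 0.58095718, -0.21038492]), np.float64(-158.8626382179492)) 0.21469545458600914
top plate ((576.4498291015625, 227.27105712890625), (104.95831298828125, 162.7872772216797), 14.771127700805664) 0.012788499057198472
top arm (array([0.57197808, 0.24355324]), np.float64(107.35460291209593)) 255
```

```bash
cat > plan.py <<'E'
import numpy as np,json,sys
from scipy.spatial.transform import Rotation as R
# plan(segments): each (world xyz target, yaw of tool y deg, nrows); prints rows with rounding tracked
def yaw_of(Rm): return np.degrees(np.arctan2(Rm[1,1],Rm[0,1]))
def plan(segs,grip,p0=None,q0=None,dec=1):
    from workcell import status
    o=status.get_obs();p=np.array(o['eef_pos'] if p0 is None else p0,float);Rm=R.from_quat(o['tool_rot'] if q0 is None else q0).as_matrix()
    rows=[]
    for tgt,yaw,n in segs:
        tgt=np.array(tgt,float)
        for i in range(n):
            k=n-i
            d=Rm.T@((tgt-p)/k)*1000
            dy=(yaw-yaw_of(Rm)+180)%360-180
            t=-dy/k
            d=np.round(d,dec);t=round(t,2)
            rows.append([grip,[float(x)+0 for x in d],t])
            p=p+Rm@d/1000;Rm=Rm@R.from_euler('z',t,degrees=True).as_matrix()
    for i in range(0,len(rows),10):print(json.dumps(rows[i:i+10]))
    print('end',p.round(4),yaw_of(Rm).round(2),'maxshift',max(np.abs(r[1]).max() for r in rows))
E
python3 - <<'E'
from plan import *
plan([([.25,.35,.34],80,6),([.583,-.211,.34],108.8,24)],0,dec=0)
E
```

```text
[[0, [-19.0, -14.0, -22.0], -1.69], [0, [-19.0, -15.0, -22.0], -1.69], [0, [-18.0, -15.0, -22.0], -1.69], [0, [-18.0, -16.0, -23.0], -1.7], [0, [-17.0, -16.0, -22.0], -1.69], [0, [-16.0, -17.0, -23.0], -1.7], [0, [-18.0, -21.0, 0.0], -1.2], [0, [-17.0, -21.0, 0.0], -1.2], [0, [-17.0, -21.0, 0.0], -1.2], [0, [-16.0, -22.0, 0.0], -1.2]]
[[0, [-16.0, -22.0, 0.0], -1.2], [0, [-16.0, -22.0, 0.0], -1.2], [0, [-15.0, -23.0, 0.0], -1.2], [0, [-15.0, -23.0, 0.0], -1.2], [0, [-14.0, -23.0, 0.0], -1.2], [0, [-14.0, -24.0, 0.0], -1.2], [0, [-13.0, -24.0, 0.0], -1.2], [0, [-12.0, -24.0, 0.0], -1.2], [0, [-12.0, -24.0, 0.0], -1.2], [0, [-12.0, -25.0, 0.0], -1.2]]
[[0, [-11.0, -25.0, 0.0], -1.2], [0, [-10.0, -25.0, 0.0], -1.2], [0, [-10.0, -25.0, 0.0], -1.2], [0, [-9.0, -25.0, 0.0], -1.2], [0, [-9.0, -26.0, 0.0], -1.2], [0, [-8.0, -26.0, 0.0], -1.2], [0, [-8.0, -26.0, 0.0], -1.2], [0, [-7.0, -26.0, 0.0], -1.2], [0, [-7.0, -26.0, 0.0], -1.2], [0, [-6.0, -27.0, 1.0], -1.2]]
end [ 0.5826 -0.2114  0.3399] 108.8 maxshift 27.0
```

Run:
```python
from plan import *
plan([([.25,.42,.34],80,5),([.56,.165,.34],106,15)],0,dec=0)
```

```text
[[0, [-18.0, -4.0, -27.0], -2.03], [0, [-18.0, -4.0, -27.0], -2.03], [0, [-18.0, -5.0, -27.0], -2.03], [0, [-17.0, -6.0, -26.0], -2.03], [0, [-17.0, -7.0, -27.0], -2.04], [0, [-23.0, -13.0, 0.0], -1.73], [0, [-23.0, -14.0, 0.0], -1.73], [0, [-23.0, -15.0, 0.0], -1.73], [0, [-22.0, -15.0, 0.0], -1.73], [0, [-22.0, -16.0, 0.0], -1.73]]
[[0, [-21.0, -16.0, 0.0], -1.73], [0, [-21.0, -17.0, 0.0], -1.74], [0, [-20.0, -18.0, 0.0], -1.73], [0, [-19.0, -18.0, 0.0], -1.74], [0, [-19.0, -19.0, 0.0], -1.73], [0, [-18.0, -19.0, 0.0], -1.74], [0, [-18.0, -20.0, 0.0], -1.73], [0, [-17.0, -21.0, 0.0], -1.74], [0, [-16.0, -21.0, 0.0], -1.73], [0, [-16.0, -22.0, 0.0], -1.74]]
end [0.56   0.1645 0.3404] 106.0 maxshift 27.0
```

Call:
{"fn": "servo_tool", "kwargs": {
  "increments": [
    [0,[-18,-4,-27],-2],
    [0,[-18,-4,-27],-2],
    [0,[-18,-5,-27],-2],
    [0,[-17,-6,-26],-2],
    [0,[-17,-7,-27],-2],
    [0,[-23,-13,0],-1.7],
    [0,[-23,-14,0],-1.7],
    [0,[-23,-15,0],-1.7],
    [0,[-22,-15,0],-1.7],
    [0,[-22,-16,0],-1.7]
  ]
}}

```text
clock: 1.15
eef_pos: [0.354, 0.3331, 0.3405]
tool_rot: [0.014, 1.0, -0.0, -0.0]
ft_force: [-0.1, 0.0, -0.1]
grip_width: 0.0853
```

Call:
{"fn": "servo_tool", "kwargs": {
  "increments": [
    [0,[-21,-16,0],-1.7],
    [0,[-21,-17,0],-1.7],
    [0,[-20,-18,0],-1.7],
    [0,[-19,-18,0],-1.7],
    [0,[-19,-19,0],-1.7],
    [0,[-18,-19,0],-1.7],
    [0,[-18,-20,0],-1.7],
    [0,[-17,-21,0],-1.7],
    [0,[-16,-21,0],-1.7],
    [0,[-16,-22,0],-1.7]
  ]
}}

```text
clock: 2.15
eef_pos: [0.5589, 0.1618, 0.3404]
tool_rot: [-0.134, 0.991, -0.0, -0.0]
ft_force: [0.7, 0.4, 0.0]
grip_width: 0.0854
```

Run:
```python
from h import *
from workcell import status
v=snap('wrist','pics/w1.npz');o=status.get_obs();print(o['clock'],o['eef_pos'],v['pos'],proj(v,[[.59,.17,.2],[.59,.17,0]]))
```

```text
2.2 [0.56164537 0.15881763 0.33925289] [0.49382725 0.14404002 0.50701212] [[255.46395348 199.92128229]
 [255.61940285 161.81210457]]
```

View pics/w1.png

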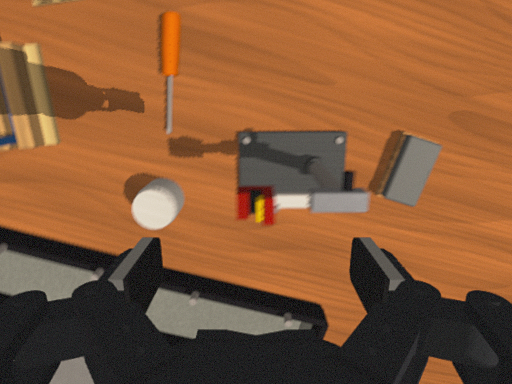

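The picture shows the stand roughly aligned with the tool axes: lip at about (242,205), pocket (252,205), keeper (260,208), rear wall (269,205). It is slightly blurred by residual motion, so I'll take closer, settled views.

Run:
```python
from plan import *
plan([([.59,.15,.26],106,6)],0,dec=0)
```

```text
[[0, [-4.0, -3.0, 13.0], -0.12], [0, [-4.0, -3.0, 13.0], -0.12], [0, [-4.0, -2.0, 13.0], -0.13], [0, [-4.0, -3.0, 13.0], -0.12], [0, [-5.0, -2.0, 14.0], -0.13], [0, [-4.0, -3.0, 13.0], -0.12]]
end [0.59   0.1499 0.2603] 106.0 maxshift 14.0
```

Call:
{"fn": "servo_tool", "kwargs": {
  "increments": [
    [0,[-4,-3,13],0],
    [0,[-4,-3,13],0],
    [0,[-4,-2,13],0],
    [0,[-4,-3,13],0],
    [0,[-5,-2,14],0],
    [0,[-4,-3,13],0],
    [0,[0,0,0],0],
    [0,[0,0,0],0],
    [0,[0,0,0],0],
    [0,[0,0,0],0]
  ]
}}

```text
clock: 3.2
eef_pos: [0.5869, 0.154, 0.2629]
tool_rot: [-0.134, 0.991, 0.0, 0.001]
ft_force: [0.3, -0.2, 0.3]
grip_width: 0.085
```

Run:
```python
from h import *
from workcell import status
v=snap('wrist','pics/w2.npz');o=status.get_obs();print(o['clock'],o['eef_pos'],v['pos'],abs(o['joint_vel']).max())
```

```text
3.25 [0.58691219 0.15404245 0.26277767] [0.52141295 0.13620318 0.42933925] 0.0033850933498021886
```

Call:
{"fn": "servo_tool", "kwargs": {
  "increments": [
    [0,[0,10,0],0],
    [0,[0,10,0],0],
    [0,[0,10,0],0],
    [0,[0,10,0],0],
    [0,[0,0,0],0],
    [0,[0,0,0],0],
    [0,[0,0,0],0],
    [0,[0,0,0],0],
    [0,[0,0,0],0],
    [0,[0,0,0],0]
  ]
}}

```text
clock: 4.25
eef_pos: [0.5762, 0.1921, 0.2618]
tool_rot: [-0.133, 0.991, -0.0, -0.0]
ft_force: [-0.1, 0.1, 0.2]
grip_width: 0.0854
```

Run:
```python
from h import *
from workcell import status
v=snap('wrist','pics/w3.npz');o=status.get_obs();print(o['clock'],o['eef_pos'],v['pos'],abs(o['joint_vel']).max())
```

```text
4.3 [0.57617312 0.19214688 0.26181376] [0.51093068 0.17436859 0.42839707] 0.002381972585938151
```

View pics/w2.png

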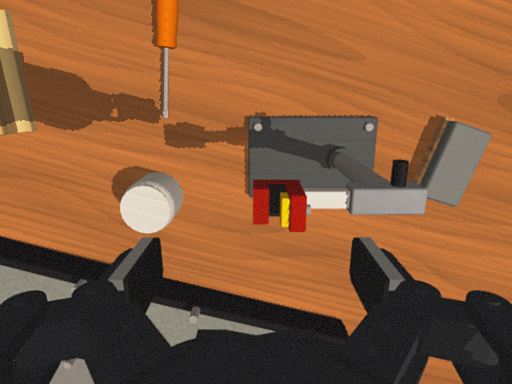

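View pics/w3.png

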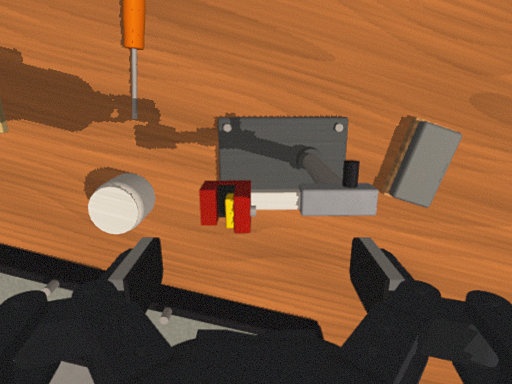

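Run:
```python
from h import *
a=load('pics/w2.npz')['p'][170:240,240:320,::-1];b=load('pics/w3.npz')['p'][170:240,190:270,::-1]
cv2.imwrite('pics/z23.png',np.hstack([cv2.resize(x,None,fx=5,fy=5,interpolation=cv2.INTER_NEAREST) for x in(a,b)]))
for f,y in (('w2',195),('w2',220),('w2',212),('w3',195),('w3',220)):
    v=load(f'pics/{f}.npz');x0=245 if f=='w2' else 193
    print(f,y,[(x0+i,*v['p'][y,x0+i].tolist()) for i in range(66)])
```

```text
w2 195 [(245, 207, 121, 64), (246, 206, 122, 59), (247, 209, 121, 58), (248, 164, 97, 52), (249, 89, 65, 55), (250, 74, 78, 77), (251, 80, 83, 83), (252, 119, 72, 73), (253, 159, 41, 31), (254, 170, 22, 5), (255, 170, 27, 14), (256, 171, 33, 15), (257, 171, 24, 7), (258, 169, 32, 13), (259, 171, 36, 21), (260, 171, 26, 24), (261, 173, 41, 28), (262, 170, 36, 23), (263, 167, 24, 7), (264, 172, 34, 27), (265, 169, 33, 13), (266, 175, 36, 25), (267, 173, 22, 10), (268, 158, 38, 29), (269, 93, 31, 29), (270, 33, 31, 29), (271, 22, 25, 19), (272, 35, 35, 29), (273, 36, 30, 28), (274, 26, 22, 10), (275, 37, 29, 33), (276, 26, 33, 29), (277, 28, 28, 27), (278, 26, 23, 21), (279, 40, 28, 21), (280, 102, 80, 7), (281, 129, 102, 9), (282, 137, 109, 10), (283, 137, 106, 10), (284, 137, 107, 10), (285, 139, 111, 10), (286, 139, 110, 10), (287, 131, 101, 9), (288, 97, 64, 20), (289, 70, 18, 7), (290, 88, 21, 28), (291, 111, 17, 14), (292, 130, 27, 18), (293, 131, 20, 25), (294, 131, 26, 17), (295, 131, 22, 7), (296, 132, 28, 19), (297, 131, 26, 22), (298, 128, 23, 13), (299, 132, 21, 20), (300, 1
[... 4862 characters left out ...]
, 108, 58), (225, 168, 103, 40), (226, 213, 157, 4), (227, 241, 202, 9), (228, 242, 210, 10), (229, 241, 211, 10), (230, 243, 214, 10), (231, 246, 217, 10), (232, 207, 166, 10), (233, 126, 85, 9), (234, 137, 33, 19), (235, 171, 32, 16), (236, 173, 22, 6), (237, 178, 30, 27), (238, 178, 29, 27), (239, 174, 30, 8), (240, 175, 20, 14), (241, 179, 37, 20), (242, 178, 28, 10), (243, 177, 29, 18), (244, 177, 28, 15), (245, 178, 29, 18), (246, 175, 27, 10), (247, 178, 29, 20), (248, 180, 40, 30), (249, 172, 24, 7), (250, 141, 46, 26), (251, 166, 97, 46), (252, 188, 114, 61), (253, 189, 114, 62), (254, 184, 109, 57), (255, 186, 113, 59), (256, 180, 104, 49), (257, 183, 110, 58), (258, 186, 113, 62)]
```

View pics/z23.png

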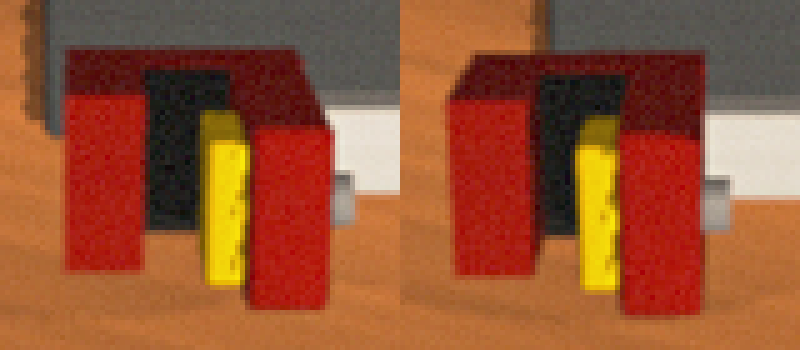

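Run:
```python
from h import *
a=load('pics/w2.npz');b=load('pics/w3.npz')
C=dict(lipFb=((253,189),(199.6,190)),lipIb=((269,189),(216,190)),lipFf=((253,224),(201,225)),lipIf=((268.6,224),(217,225)),
wIb=((289.6,195.6),(234.2,196.6)),wRb=((305.8,195.6),(250.6,196.6)),wIf=((290,231.4),(234.4,232.8)),wRf=((305.4,231.4),(250.4,232.8)),kb=((281.4,198.4),(226,199.6)),kf=((281.4,227.2),(226,228)))
Q={}
for k,(p,q) in C.items():
    P,e=tri(a,np.array(p)-.5,b,np.array(q)-.5);Q[k]=P
    zz=.2045 if k[0]=='l' else .221 if k[0]=='w' else .217
    print(k,P.round(4),round(e*1000,2),plane(a,[np.array(p)-.5],zz)[0].round(4),plane(b,[np.array(q)-.5],zz)[0].round(4))
for n,v in (('w2',a),('w3',b)):
  H=hsv(v);h,s,va=H[...,0],H[...,1],H[...,2]
  x0=-52 if n=='w3' else 0
  for k,w in dict(lip=(256,266,192,220),wall=(293,303,200,228)).items():
    P=pts(v,win(v,w[0]+x0,w[1]+x0,w[2],w[3])&(s>190));print(n,k,P.mean(0).round(4),P[:,2].std().round(4))
  P=pts(v,win(v,240+x0,440+x0,115,195)&(s<80)&(va<130)&(va>50));P=P[(P[:,2]>.004)&(P[:,2]<.022)]
  r=cv2.minAreaRect((P[:,:2]*1000).astype(np.float32));print(n,'plate',r,P[:,2].mean())
```

```text
lipFb [0.5851 0.151  0.2027] 0.02 [0.5846 0.1509 0.2045] [0.5845 0.1512 0.2045]
lipIb [0.5824 0.1626 0.2011] 0.01 [0.5815 0.1622 0.2045] [0.5813 0.1628 0.2045]
lipFf [0.6114 0.1581 0.204 ] 0.09 [0.6113 0.1581 0.2045] [0.6112 0.1582 0.2045]
lipIf [0.609  0.1698 0.2024] 0.09 [0.6082 0.1695 0.2045] [0.608  0.1699 0.2045]
wIb [0.5802 0.1769 0.2125] 0.04 [0.5779 0.1753 0.221 ] [0.5774 0.1768 0.221 ]
wRb [0.5772 0.1881 0.2121] 0.03 [0.5749 0.186  0.221 ] [0.5745 0.1876 0.221 ]
wIf [0.6035 0.1834 0.2205] 0.13 [0.6033 0.1833 0.221 ] [0.6034 0.1834 0.221 ]
wRf [0.6014 0.1946 0.2186] 0.12 [0.6004 0.1939 0.221 ] [0.6004 0.1943 0.221 ]
kb [0.5836 0.1717 0.2129] 0.09 [0.5824 0.1711 0.217 ] [0.5823 0.1718 0.217 ]
kf [0.6025 0.1769 0.2187] 0.27 [0.6033 0.1773 0.217 ] [0.6031 0.1769 0.217 ]
w2 lip [0.5958 0.1601 0.2044] 0.0006
w2 wall [0.5894 0.185  0.2204] 0.0006
w2 plate ((563.948974609375, 268.43353271484375), (104.34922790527344, 252.47486877441406), 15.708131790161133) 0.011450149702832356
w3 lip [0.5948 0.1606 0.2043] 0.0006
w3 wall [0.589  0.1879 0.2181] 0.0194
w3 plate ((570.8410034179688, 227.11395263671875), (95.35543060302734, 169.07135009765625), 15.608176231384277) 0.011297182146369215
```

Run:
```python
from plan import *
plan([([.575,.17,.32],106,4),([.583,-.235,.32],108.8,14)],0,dec=0)
```

```text
[[0, [2.0, -5.0, -15.0], -0.17], [0, [2.0, -5.0, -14.0], -0.17], [0, [2.0, -6.0, -15.0], -0.17], [0, [1.0, -5.0, -14.0], -0.17], [0, [7.0, -28.0, 0.0], -0.2], [0, [8.0, -28.0, 0.0], -0.2], [0, [8.0, -28.0, 0.0], -0.2], [0, [8.0, -28.0, 0.0], -0.2], [0, [8.0, -28.0, 0.0], -0.2], [0, [8.0, -28.0, 0.0], -0.2]]
[[0, [8.0, -28.0, 0.0], -0.2], [0, [8.0, -28.0, 0.0], -0.2], [0, [8.0, -28.0, 0.0], -0.2], [0, [8.0, -27.0, 0.0], -0.2], [0, [8.0, -28.0, 0.0], -0.2], [0, [9.0, -27.0, 0.0], -0.2], [0, [8.0, -28.0, 0.0], -0.2], [0, [9.0, -27.0, 0.0], -0.2]]
end [ 0.5828 -0.235   0.3198] 108.8 maxshift 28.0
```

Call:
{"fn": "servo_tool", "kwargs": {
  "increments": [
    [0,[2,-5,-15],-0.2],
    [0,[2,-5,-14],-0.2],
    [0,[2,-6,-15],-0.2],
    [0,[1,-5,-14],-0.2],
    [0,[7,-28,0],-0.2],
    [0,[8,-28,0],-0.2],
    [0,[8,-28,0],-0.2],
    [0,[8,-28,0],-0.2],
    [0,[8,-28,0],-0.2],
    [0,[8,-28,0],-0.2]
  ]
}}

```text
clock: 5.3
eef_pos: [0.578, -0.0054, 0.32]
tool_rot: [-0.151, 0.989, -0.0, 0.0]
ft_force: [-0.1, 0.7, -0.6]
grip_width: 0.0854
```

Call:
{"fn": "servo_tool", "kwargs": {
  "increments": [
    [0,[8,-28,0],-0.2],
    [0,[8,-28,0],-0.2],
    [0,[8,-28,0],-0.2],
    [0,[8,-27,0],-0.2],
    [0,[8,-28,0],-0.2],
    [0,[9,-27,0],-0.2],
    [0,[8,-28,0],-0.2],
    [0,[9,-27,0],-0.2],
    [0,[0,0,0],0],
    [0,[0,0,0],0]
  ]
}}

```text
clock: 6.3
eef_pos: [0.5836, -0.2353, 0.3194]
tool_rot: [-0.164, 0.987, 0.0, -0.0]
ft_force: [-1.0, 0.2, 0.3]
grip_width: 0.0855
```

Call:
{"fn": "servo_tool", "kwargs": {
  "increments": [
    [0,[0,0,0],0],
    [0,[0,0,0],0],
    [0,[0,0,0],0],
    [0,[0,0,0],0],
    [0,[0,0,0],0],
    [0,[0,0,0],0],
    [0,[0,0,0],0],
    [0,[0,0,0],0],
    [0,[0,0,0],0],
    [0,[0,0,0],0]
  ]
}}

```text
clock: 7.3
eef_pos: [0.5838, -0.2348, 0.3198]
tool_rot: [-0.164, 0.986, -0.0, -0.0]
ft_force: [-0.6, 0.3, 0.5]
grip_width: 0.0856
```

Run:
```python
from h import *
from workcell import status
v=snap('wrist','pics/w4.npz');o=status.get_obs();print(o['clock'],o['eef_pos'],v['pos'],abs(o['joint_vel']).max(),o['ft_force'])
```

```text
7.35 [ 0.58376396 -0.2347689   0.31980148] [ 0.51979683 -0.25664054  0.48636793] 0.0024929062923147844 [ 0.00506807  0.47377325 -0.422788  ]
```

Call:
{"fn": "servo_tool", "kwargs": {
  "increments": [
    [0,[0,10,0],0],
    [0,[0,10,0],0],
    [0,[0,10,0],0],
    [0,[0,10,0],0],
    [0,[0,0,0],0],
    [0,[0,0,0],0],
    [0,[0,0,0],0],
    [0,[0,0,0],0],
    [0,[0,0,0],0],
    [0,[0,0,0],0]
  ]
}}

```text
clock: 8.35
eef_pos: [0.5708, -0.1971, 0.3196]
tool_rot: [-0.164, 0.986, 0.0, -0.0]
ft_force: [0.8, 0.8, 0.6]
grip_width: 0.0857
```

Run:
```python
from h import *
from workcell import status
v=snap('wrist','pics/w5.npz');o=status.get_obs();print(o['clock'],o['eef_pos'],v['pos'],abs(o['joint_vel']).max())
a=load('pics/w4.npz')
cv2.imwrite('pics/z45.png',np.vstack([x['p'][60:340,:,::-1] for x in(a,v)]))
```

```text
8.4 [ 0.57082925 -0.19713659  0.31965462] [ 0.50688546 -0.21902976  0.4862004 ] 0.004632084186212746
```

View pics/z45.png

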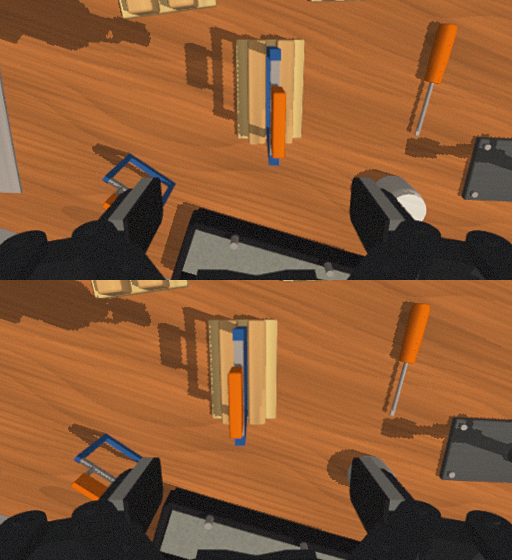

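Run:
```python
from h import *
V=[load(f'pics/{n}.npz') for n in('w4','w5')]
im=[]
for v,(x0,x1,y0,y1) in zip(V,((262,295,142,224),(222,252,140,224))):
    H=hsv(v);h,s,va=H[...,0],H[...,1],H[...,2]
    m=win(v,x0,x1,y0,y1)&(h>4)&(h<14)&(s>215)&(va>200)
    n,l,st,c=cv2.connectedComponentsWithStats(m.astype(np.uint8))
    i=1+st[1:,4].argmax();m=l==i;P=pts(v,m);ok=P[:,2]>.2085
    print(st[i],c[i],'depth z',np.percentile(P[:,2],[5,50,95]).round(4))
    ys,xs=np.nonzero(m);r=cv2.minAreaRect(np.c_[xs,ys].astype(np.float32));print(r)
    Q=plane(v,np.c_[xs,ys],.211);print('centroid plane',Q.mean(0).round(4));
    r=cv2.minAreaRect((Q[:,:2]*1000).astype(np.float32));print('rect',r)
    u=np.linalg.svd(Q[:,:2]-Q[:,:2].mean(0))[2][0];print('yaw',np.degrees(np.arctan2(u[1],u[0]))%180)
    v['c']=c[i]
    im.append(cv2.resize(v['p'][130:240,x0-10:x0+50,::-1],None,fx=5,fy=5,interpolation=0))
P,e=tri(V[0],V[0]['c'],V[1],V[1]['c']);print(P,e)
cv2.imwrite('pics/z45b.png',np.hstack(im))
```

```text
[273 153  13  64 387] [277.58139535 183.65116279] depth z [0.2092 0.2103 0.2115]
((279.04058837890625, 184.52525329589844), (11.080477714538574, 63.13905715942383), 0.9391909241676331)
centroid plane [ 0.584  -0.2141  0.211 ]
rect ((584.8843994140625, -212.48092651367188), (58.721824645996094, 9.793448448181152), 18.823223114013672)
yaw 18.52065947647511
[229 153  13  65 552] [234.52717391 185.19927536] depth z [0.2089 0.2102 0.2113]
((234.9592742919922, 185.08596801757812), (64.02806091308594, 11.4016752243042), 88.78113555908203)
centroid plane [ 0.5849 -0.2126  0.211 ]
rect ((585.1056518554688, -212.0673828125), (59.65828323364258, 10.26536750793457), 19.00872802734375)
yaw 18.961508839219444
[ 0.58615918 -0.21275905  0.20336661] 0.0012739278008425338
```

View pics/z45b.png

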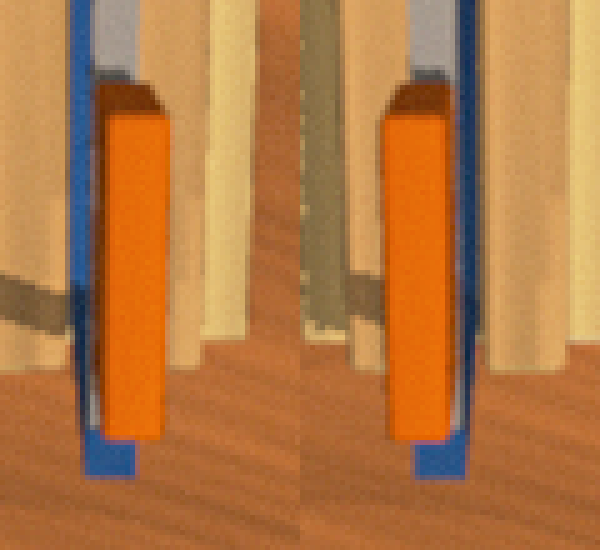

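The handle's top face is sharp in both views (px about (279,184) and (235,185)). That puts the grip at (0.585,-0.212,0.190) with the bar yaw at 18.9°.

Run:
```python
from plan import *
plan([([.585,-.2122,.24],108.9,4),([.585,-.2122,.171],108.9,4)],0,dec=1)
```

```text
[[0, [-2.1, -4.7, 19.9], 0.01], [0, [-2.1, -4.7, 19.9], 0.0], [0, [-2.2, -4.7, 19.9], 0.01], [0, [-2.1, -4.7, 20.0], 0.0], [0, [0.0, 0.0, 17.2], 0.0], [0, [0.0, 0.0, 17.3], 0.0], [0, [0.0, 0.0, 17.2], 0.0], [0, [0.0, -0.1, 17.3], 0.0]]
end [ 0.585  -0.2123  0.171 ] 108.9 maxshift 20.0
```

Call:
{"fn": "servo_tool", "kwargs": {
  "increments": [
    [0,[-2,-5,20],0],
    [0,[-2,-4.5,20],0],
    [0,[-2,-4.5,20],0],
    [0,[-2.5,-5,20],0],
    [0,[0,0,17],0],
    [0,[0,0,17],0],
    [0,[0,0,17],0],
    [0,[0,0,17.5],0],
    [0,[0,0,0],0],
    [0,[0,0,0],0]
  ]
}}

```text
clock: 9.4
eef_pos: [0.5849, -0.2121, 0.1713]
tool_rot: [-0.164, 0.986, 0.0, -0.0]
ft_force: [-0.2, 0.6, -0.7]
grip_width: 0.0856
```

Run:
```python
from workcell import status
o=status.get_obs();print(o['clock'],o['eef_pos'],o['ft_force'],o['tool_rot'])
```

```text
9.4 [ 0.58487616 -0.21211074  0.17131738] [-0.24486297  0.5654935  -0.70552708] [-1.64494094e-01  9.86378005e-01  1.72574673e-04 -3.06463306e-04]
```

Call:
{"fn": "servo_tool", "kwargs": {
  "increments": [
    [120,[0,0,0],0],
    [160,[0,0,0],0],
    [190,[0,0,0],0],
    [215,[0,0,0],0],
    [255,[0,0,0],0],
    [255,[0,0,0],0],
    [255,[0,0,0],0],
    [255,[0,0,0],0],
    [255,[0,0,0],0],
    [255,[0,0,0],0]
  ]
}}

```text
clock: 10.4
eef_pos: [0.5855, -0.2122, 0.1718]
tool_rot: [-0.165, 0.986, -0.0, 0.001]
ft_force: [1.2, 0.1, 3.3]
grip_width: 0.0104
```

Call:
{"fn": "servo_tool", "kwargs": {
  "increments": [
    [255,[0,0,-2],0],
    [255,[0,0,-5],0],
    [255,[0,0,-10],0],
    [255,[0,0,-15],0],
    [255,[0,0,-20],0],
    [255,[0,0,-20],0],
    [255,[0,0,-20],0],
    [255,[0,0,-20],0],
    [255,[0,0,-13],0],
    [255,[0,0,0],0]
  ]
}}

```text
clock: 11.4
eef_pos: [0.5858, -0.2124, 0.2991]
tool_rot: [-0.165, 0.986, -0.001, 0.002]
ft_force: [0.2, 0.7, -3.1]
grip_width: 0.0103
```

Run:
```python
from h import *
from workcell import status
v=snap('wrist','pics/w6.npz');s=snap('scene','pics/s6.npz');o=status.get_obs();print(o['clock'],o['eef_pos'],o['ft_force'],o['ft_torque'],o['grip_width'])
cv2.imwrite('pics/z6.png',np.hstack([v['p'][:,:,::-1][:300],]))
cv2.imwrite('pics/s6z.png',cv2.resize(s['p'][170:300,170:330,::-1],None,fx=4,fy=4))
```

```text
11.5 [ 0.58494331 -0.21210295  0.29611067] [ 0.3065846  -0.15180622 -3.63252527] [-0.01929627  0.01209839  0.02756084] 0.010200000102077028
```

View pics/z6.png

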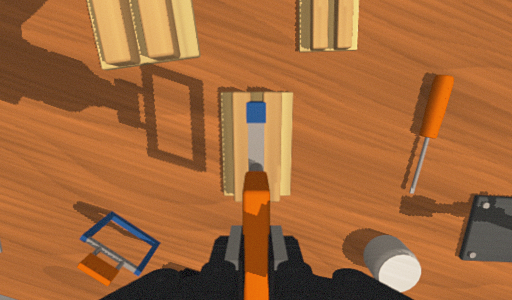

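View pics/s6z.png

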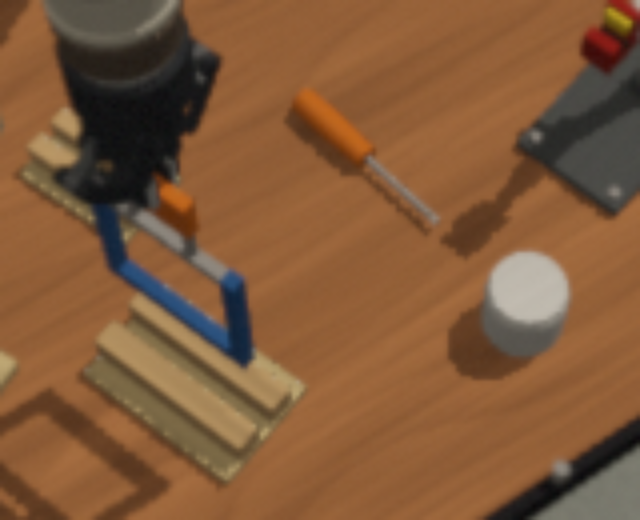

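Run:
```python
from plan import *
plan([([.6,-.05,.29],107,8),([.610,.11,.258],105.5,10)],255,dec=1)
```

```text
[[255, [-8.4, 18.6, 0.8], 0.24], [255, [-8.3, 18.6, 0.8], 0.24], [255, [-8.2, 18.6, 0.8], 0.24], [255, [-8.1, 18.7, 0.7], 0.24], [255, [-8.0, 18.7, 0.8], 0.25], [255, [-8.0, 18.7, 0.7], 0.24], [255, [-7.9, 18.7, 0.8], 0.25], [255, [-7.8, 18.8, 0.7], 0.24], [255, [-5.6, 15.0, 3.2], 0.15], [255, [-5.6, 15.0, 3.2], 0.15]]
[[255, [-5.6, 15.0, 3.2], 0.15], [255, [-5.5, 15.1, 3.2], 0.15], [255, [-5.5, 15.1, 3.2], 0.15], [255, [-5.4, 15.1, 3.2], 0.15], [255, [-5.4, 15.1, 3.2], 0.15], [255, [-5.4, 15.1, 3.2], 0.15], [255, [-5.3, 15.1, 3.2], 0.15], [255, [-5.2, 15.1, 3.2], 0.15]]
end [0.61  0.11  0.258] 105.5 maxshift 18.8
```

Call:
{"fn": "servo_tool", "kwargs": {
  "increments": [
    [255,[-4,10,0],0.2],
    [255,[-8,18,1],0.2],
    [255,[-8,19,1],0.2],
    [255,[-8,19,1],0.3],
    [255,[-8,19,1],0.3],
    [255,[-8,19,1],0.3],
    [255,[-8,19,1],0.3],
    [255,[-8,19,1],0.2],
    [255,[-6,16,3],0.2],
    [255,[-6,15,3],0.2]
  ]
}}

```text
clock: 12.5
eef_pos: [0.5997, -0.0234, 0.2821]
tool_rot: [-0.144, 0.99, 0.0, -0.001]
ft_force: [0.2, 0.1, -3.4]
grip_width: 0.0102
```

Call:
{"fn": "servo_tool", "kwargs": {
  "increments": [
    [255,[-6,15,3],0.2],
    [255,[-5.5,15,3],0.2],
    [255,[-5.5,15,3],0.2],
    [255,[-5,15,3],0.1],
    [255,[-5,15,3],0.1],
    [255,[-5,14,3],0.1],
    [255,[-4,10,3],0.1],
    [255,[-3,5,3],0],
    [255,[0,0,0],0],
    [255,[0,0,0],0]
  ]
}}

```text
clock: 13.5
eef_pos: [0.6093, 0.085, 0.2592]
tool_rot: [-0.135, 0.991, -0.0, -0.0]
ft_force: [-0.7, 0.8, -2.1]
grip_width: 0.0102
```

Run:
```python
from h import *
from plan import *
from workcell import status
v=snap('wrist','pics/w7.npz');o=status.get_obs();print(o['clock'],o['eef_pos'],o['ft_force'],o['ft_torque'],o['grip_width'],abs(o['joint_vel']).max(),yaw_of(R.from_quat(o['tool_rot']).as_matrix()))
s=snap('scene','pics/s7.npz')
cv2.imwrite('pics/s7z.png',cv2.resize(s['p'][130:280,240:400,::-1],None,fx=4,fy=4,interpolation=cv2.INTER_CUBIC))
plan([([.610,.11,.2485],105.5,10)],255,dec=1)
```

```text
13.55 [0.6093802  0.08477477 0.25937145] [-0.20331388  0.23551089 -2.38572226] [-0.04787382  0.00534214  0.01707005] 0.010274516228206297 0.007839353403161185 105.50196117636567
[[255, [-0.7, 2.4, 1.1], -0.0], [255, [-0.7, 2.4, 1.1], -0.0], [255, [-0.7, 2.4, 1.1], -0.0], [255, [-0.7, 2.4, 1.1], -0.0], [255, [-0.8, 2.4, 1.1], -0.0], [255, [-0.7, 2.4, 1.1], -0.0], [255, [-0.8, 2.5, 1.1], -0.0], [255, [-0.7, 2.4, 1.1], -0.0], [255, [-0.8, 2.5, 1.1], -0.01], [255, [-0.7, 2.4, 1.1], -0.0]]
end [0.61   0.1099 0.2485] 105.5 maxshift 2.5
```

View pics/w7.png

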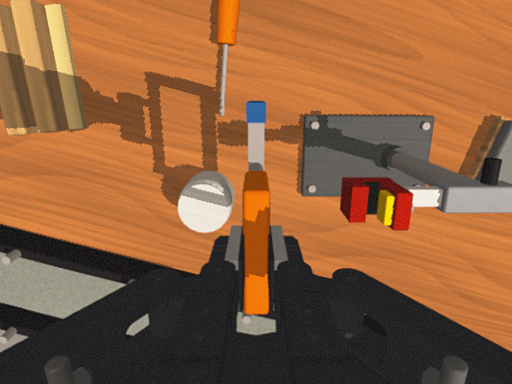

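View pics/s7z.png

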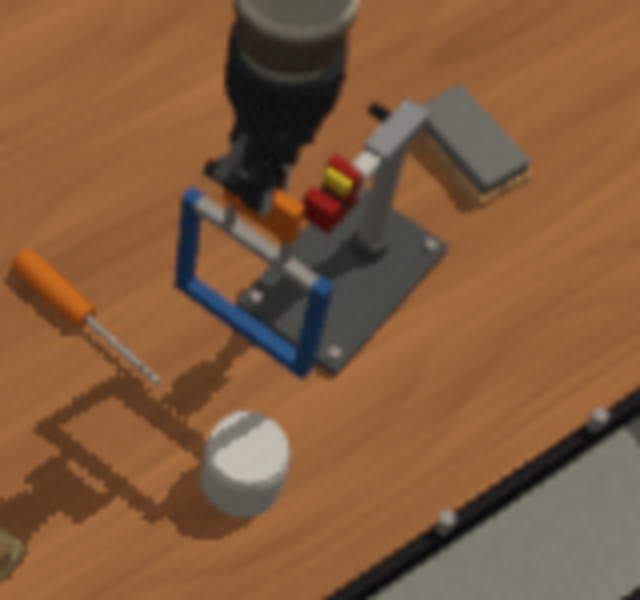

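```bash
cat > rel.py <<'E'
from h import *
def rel(f,tcp,yaw=15.5,hookwin=None):
    v=load(f);H=hsv(v);h,s,va=H[...,0],H[...,1],H[...,2]
    a=np.radians(yaw);X=np.array([-np.sin(a),np.cos(a),0]);Y=np.array([np.cos(a),np.sin(a),0])
    P=pts(v,win(v,240,274,128,162)&(s<60)&(va>100));P=P[(P[:,2]>tcp[2]-.05)]
    L=P-tcp;print('bar n',len(P),'x_s',np.percentile(L@X*1000,[2,50,98]).round(1),'z',np.percentile(P[:,2],[5,50,95]).round(4),'dz',np.median(L[:,2]).round(4))
    top=[];  # bar column edges per row
    for y in (132,140,148,156):
        r=s[y,236:280].astype(int);g=(r<70);xs=np.nonzero(g)[0]+236
        q=plane(v,[[xs.min()-.5,y],[xs.max()+.5,y]],np.median(P[:,2]));print(y,xs.min(),xs.max(),((q-tcp)@X*1000).round(2),((q-tcp)@Y*1000).round(1))
    if hookwin:
        x0,x1,y0,y1=hookwin
        red=win(v,x0,x1,y0,y1)&((h<6)|(h>174))&(s>190)&(va>150);P=pts(v,red)
        for n,m in (('lip',P[:,2]<.21),('wall',P[:,2]>.216)):
            q=P[m];print(n,len(q),'x_s rel',np.percentile((q-tcp)@X*1000,[3,50,97]).round(1),'y_s rel',np.percentile((q-tcp)@Y*1000,[2,50,98]).round(1),'z',np.median(q[:,2]).round(4))
        ye=win(v,x0,x1,y0,y1)&(h>20)&(h<34)&(s>200)&(va>200);P=pts(v,ye);q=P
        if len(q):print('keep',len(q),'x_s',np.percentile((q-tcp)@X*1000,[3,50,97]).round(1),'z',np.median(q[:,2]).round(4))
E
python3 - <<'E'
from rel import *
rel('pics/w7.npz',np.array([.60938,.08477,.25937]),hookwin=(335,415,170,235))
rel('pics/w6.npz',np.array([.58494,-.21210,.29611]),yaw=18.9)
E
```

```text
bar n 529 x_s [-4.6  0.4  4.7] z [0.2278 0.2287 0.2298] dz -0.0306
132 248 263 [-4.85  4.99] [-47.4 -47.4]
140 248 263 [-4.88  5.02] [-42.5 -42.5]
148 248 263 [-4.92  5.05] [-37.5 -37.5]
156 248 263 [-4.96  5.07] [-32.5 -32.4]
lip 553 x_s rel [70.6 76.1 81.6] y_s rel [-5.2  7.5 20.9] z 0.2044
wall 540 x_s rel [ 97.1 102.  106.8] y_s rel [-5.2  7.4 20.7] z 0.2203
keep 207 x_s [90.8 93.2 95.8] z 0.2172
bar n 508 x_s [-5.  -0.6  3.8] z [0.2674 0.2685 0.2695] dz -0.0276
132 248 263 [-5.8   4.03] [-46.5 -46.5]
140 248 263 [-5.84  4.06] [-41.6 -41.6]
148 248 263 [-5.88  4.09] [-36.6 -36.6]
156 248 263 [-5.92  4.12] [-31.6 -31.6]
```

The bar sits centred under the TCP (px columns 248–263), and its centre is 35.6 mm below the TCP. From this pose the pocket centre is +89 mm in tool y and −7.5 mm in tool x, which agrees with the earlier views.

Call:
{"fn": "servo_tool", "kwargs": {
  "increments": [
    [255,[-1,4,1.4],0],
    [255,[-1,6,2],0],
    [255,[-1,8,2],0],
    [255,[-1,8,2],0],
    [255,[-1,8,2],0],
    [255,[-1,8,2],0],
    [255,[-1.5,5,0],0],
    [255,[0,3,0],0],
    [255,[0,0,0],0],
    [255,[0,0,0],0]
  ]
}}

```text
clock: 14.6
eef_pos: [0.6032, 0.1355, 0.248]
tool_rot: [-0.135, 0.991, -0.0, 0.0]
ft_force: [-0.4, -0.0, -2.8]
grip_width: 0.0102
```

```bash
cat > st.py <<'E'
from plan import *
from rel import *
from workcell import status
F=[];o=status.get_obs()
a=np.radians(15.5);X=np.array([-np.sin(a),np.cos(a),0]);Y=np.array([np.cos(a),np.sin(a),0])
t=o['eef_pos'];pc=np.array([.5929,.1728,.1954])
b=t-[0,0,.0356]-pc
print('t',o['clock'],'tcp',t.round(4),'yaw',yaw_of(R.from_quat(o['tool_rot']).as_matrix()).round(2),'bar-pocket x,y,z mm',(b@X*1e3).round(2),(b@Y*1e3).round(2),(b[2]*1e3).round(2),'F x_s,y_s,z',(o['ft_force']@X).round(2),(o['ft_force']@Y).round(2),o['ft_force'][2].round(2),'w',o['grip_width'],'tau',o['ft_torque'].round(3))
E
python3 - <<'E'
import st
from rel import *
v=snap('wrist','pics/w8.npz');rel('pics/w8.npz',st.t,hookwin=(270,400,170,240))
E
```

```text
t 14.6 tcp [0.6032 0.1355 0.248 ] yaw 105.54 bar-pocket x,y,z mm -38.74 -0.06 17.02 F x_s,y_s,z 0.07 -0.36 -2.83 w 0.010241367355080876 tau [ 0.058 -0.007  0.038]
bar n 521 x_s [-4.8  0.1  4.5] z [0.2166 0.2176 0.2186] dz -0.0304
132 248 279 [-5.11 14.57] [-47.3 -47.3]
140 248 279 [-5.14 14.66] [-42.4 -42.4]
148 248 279 [-5.18 14.75] [-37.5 -37.4]
156 248 279 [-5.22 14.85] [-32.4 -32.4]
lip 633 x_s rel [20.  25.5 31. ] y_s rel [-13.4  -0.4  13.4] z 0.2043
wall 629 x_s rel [46.7 51.6 56.6] y_s rel [-12.8  -0.2  12.7] z 0.2203
keep 232 x_s [40.3 42.7 45.1] z 0.2172
```

View pics/w8.png

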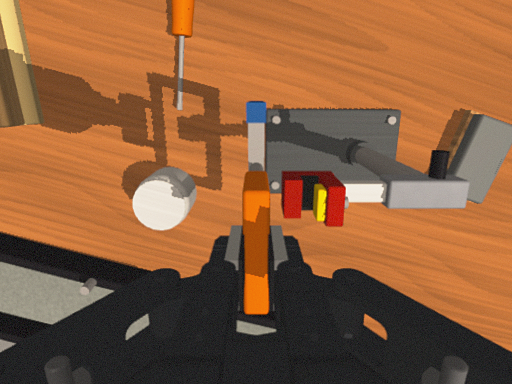

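Everything is aligned: lip at (292,193), keeper at (320,203), y offset about 0, and the bar 17 mm above home. Next I'll go in over the lip.

Call:
{"fn": "servo_tool", "kwargs": {
  "increments": [
    [255,[0,3,0],0],
    [255,[0,5,0],0],
    [255,[0,5,0],0],
    [255,[0,5,0],0],
    [255,[0,5,0],0],
    [255,[0,4,0],0],
    [255,[0,3,0],0],
    [255,[0,1,0],0],
    [255,[0,0,0],0],
    [255,[0,0,0],0]
  ]
}}

```text
clock: 15.65
eef_pos: [0.5948, 0.1653, 0.2479]
tool_rot: [-0.135, 0.991, -0.0, -0.0]
ft_force: [-0.6, -0.4, -3.2]
grip_width: 0.0107
```

```bash
python3 st.py
```

```text
t 15.65 tcp [0.5948 0.1653 0.2479] yaw 105.53 bar-pocket x,y,z mm -7.78 -0.14 16.89 F x_s,y_s,z -0.19 -0.66 -3.16 w 0.010650864840217402 tau [0.02  0.015 0.038]
```

Call:
{"fn": "servo_tool", "kwargs": {
  "increments": [
    [255,[0,1,0],0],
    [255,[0,1,0],0],
    [255,[0,1,0],0],
    [255,[0,1,0],0],
    [255,[0,1,0],0],
    [255,[0,0.5,0],0],
    [255,[0,0,0],0],
    [255,[0,0,0],0],
    [255,[0,0,0],0],
    [255,[0,0,0],0]
  ]
}}

```text
clock: 16.65
eef_pos: [0.5934, 0.1703, 0.2479]
tool_rot: [-0.135, 0.991, -0.0, 0.0]
ft_force: [0.6, -3.7, -3.6]
grip_width: 0.0102
```

```bash
python3 st.py
```

```text
t 16.65 tcp [0.5934 0.1703 0.2479] yaw 105.53 bar-pocket x,y,z mm -2.53 -0.13 16.92 F x_s,y_s,z -3.68 -0.4 -3.56 w 0.010185821638491514 tau [-0.937 -0.197  0.003]
```

Call:
{"fn": "servo_tool", "kwargs": {
  "increments": [
    [255,[0,0.5,0],0],
    [255,[0,0.5,0],0],
    [255,[0,0.5,0],0],
    [255,[0,0.5,0],0],
    [255,[0,0.5,0],0],
    [255,[0,0,0],0],
    [255,[0,0,0],0],
    [255,[0,0,0],0],
    [255,[0,0,0],0],
    [255,[0,0,0],0]
  ]
}}

```text
clock: 17.65
eef_pos: [0.5929, 0.1723, 0.248]
tool_rot: [-0.135, 0.991, -0.001, 0.0]
ft_force: [1.5, -5.6, -3.5]
grip_width: 0.0104
```

Run:
```python
import st
from rel import *
v=snap('wrist','pics/w9.npz');rel('pics/w9.npz',st.t)
cv2.imwrite('pics/w9z.png',cv2.resize(v['p'][90:330,180:340,::-1],None,fx=3,fy=2.5))
import st
```

```text
t 17.65 tcp [0.5929 0.1723 0.248 ] yaw 105.51 bar-pocket x,y,z mm -0.49 -0.15 16.96 F x_s,y_s,z -5.81 -0.07 -3.47 w 0.010392723686755716 tau [-1.521 -0.397 -0.009]
bar n 554 x_s [-6.1 -1.2  3.8] z [0.2165 0.2176 0.2187] dz -0.0304
132 237 279 [-11.89  14.54] [-47.3 -47.3]
140 236 279 [-12.59  14.63] [-42.4 -42.4]
148 237 279 [-12.05  14.73] [-37.5 -37.4]
156 237 279 [-12.14  14.82] [-32.4 -32.4]
```

View pics/w9z.png

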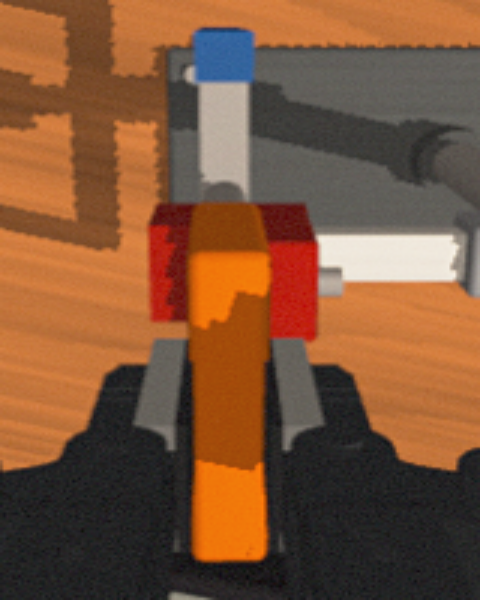

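The bar has swung back about 1.3 mm under load, so it sits 1.8 mm short of the pocket centre at 5.8 N. I'll press about 2 mm further, to roughly 8 N.

Call:
{"fn": "servo_tool", "kwargs": {
  "increments": [
    [255,[0,0.5,0],0],
    [255,[0,0.5,0],0],
    [255,[0,0.5,0],0],
    [255,[0,0.5,0],0],
    [255,[0,0,0],0],
    [255,[0,0,0],0],
    [255,[0,0,0],0],
    [255,[0,0,0],0],
    [255,[0,0,0],0],
    [255,[0,0,0],0]
  ]
}}

```text
clock: 18.7
eef_pos: [0.5926, 0.1735, 0.248]
tool_rot: [-0.135, 0.991, -0.002, 0.0]
ft_force: [2.5, -7.8, -2.6]
grip_width: 0.0108
```

Run:
```python
import st
from rel import *
v=snap('wrist','pics/w10.npz');rel('pics/w10.npz',st.t)
```

```text
t 18.7 tcp [0.5926 0.1735 0.248 ] yaw 105.49 bar-pocket x,y,z mm 0.79 -0.1 17.01 F x_s,y_s,z -8.17 0.31 -2.58 w 0.010828347983553857 tau [-1.904e+00 -4.420e-01  1.000e-03]
bar n 541 x_s [-6.2 -1.2  3.2] z [0.2166 0.2176 0.2188] dz -0.0304
132 236 279 [-12.52  14.53] [-47.4 -47.4]
140 236 279 [-12.61  14.62] [-42.5 -42.5]
148 236 279 [-12.7   14.71] [-37.5 -37.5]
156 236 279 [-12.79  14.8 ] [-32.5 -32.4]
```

Force is 8.2 N and the bar is within the pocket window. Lowering it in two stages.

Call:
{"fn": "servo_tool", "kwargs": {
  "increments": [
    [255,[0,0,1],0],
    [255,[0,0,1],0],
    [255,[0,0,1],0],
    [255,[0,0,1],0],
    [255,[0,0,1],0],
    [255,[0,0,1],0],
    [255,[0,0,1],0],
    [255,[0,0,1],0],
    [255,[0,0,0],0],
    [255,[0,0,0],0]
  ]
}}

```text
clock: 19.75
eef_pos: [0.593, 0.1736, 0.2408]
tool_rot: [-0.135, 0.991, -0.001, 0.001]
ft_force: [1.4, -6.2, -0.2]
grip_width: 0.0104
```

```bash
python3 st.py
```

```text
t 19.75 tcp [0.593  0.1736 0.2408] yaw 105.48 bar-pocket x,y,z mm 0.75 0.36 9.8 F x_s,y_s,z -6.35 -0.32 -0.21 w 0.010398384128136061 tau [-1.942 -0.531 -0.04 ]
```

Call:
{"fn": "servo_tool", "kwargs": {
  "increments": [
    [255,[0,0,1],0],
    [255,[0,0,1],0],
    [255,[0,0,1],0],
    [255,[0,0,1],0],
    [255,[0,0,1],0],
    [255,[0,0,0],0],
    [255,[0,0,0],0],
    [255,[0,0,0],0],
    [255,[0,0,0],0],
    [255,[0,0,0],0]
  ]
}}

```text
clock: 20.75
eef_pos: [0.5931, 0.1737, 0.2358]
tool_rot: [-0.135, 0.991, -0.001, 0.001]
ft_force: [2.2, -7.2, -0.3]
grip_width: 0.0103
```

```bash
python3 st.py
```

```text
t 20.75 tcp [0.5931 0.1737 0.2358] yaw 105.49 bar-pocket x,y,z mm 0.78 0.42 4.81 F x_s,y_s,z -7.56 0.17 -0.26 w 0.010311891127923176 tau [-1.907 -0.57  -0.01 ]
```

Call:
{"fn": "servo_tool", "kwargs": {
  "increments": [
    [255,[0,0,1],0],
    [255,[0,0,1],0],
    [255,[0,0,1],0],
    [255,[0,0,1],0],
    [255,[0,0,0],0],
    [255,[0,0,0],0],
    [255,[0,0,0],0],
    [255,[0,0,0],0],
    [255,[0,0,0],0],
    [255,[0,0,0],0]
  ]
}}

```text
clock: 21.75
eef_pos: [0.5922, 0.1752, 0.2309]
tool_rot: [-0.135, 0.991, 0.0, 0.0]
ft_force: [1.4, -2.5, -1.1]
grip_width: 0.0104
```

```bash
python3 st.py
```

```text
t 21.75 tcp [0.5922 0.1752 0.2309] yaw 105.55 bar-pocket x,y,z mm 2.49 -0.04 -0.1 F x_s,y_s,z -2.82 0.68 -1.13 w 0.010423425709190927 tau [-0.83  -0.502  0.028]
```

The side force has dropped to 2.8 N, so the bar is now under the keeper. I'll back off sideways to centre it, press slightly onto the seat, and look.

Call:
{"fn": "servo_tool", "kwargs": {
  "increments": [
    [255,[0,-0.5,0],0],
    [255,[0,-0.5,0],0],
    [255,[0,-0.5,0],0],
    [255,[0,-0.5,0],0],
    [255,[0,0,0.5],0],
    [255,[0,0,0.5],0],
    [255,[0,0,0],0],
    [255,[0,0,0],0],
    [255,[0,0,0],0],
    [255,[0,0,0],0]
  ]
}}

```text
clock: 22.75
eef_pos: [0.5926, 0.1736, 0.2303]
tool_rot: [-0.135, 0.991, 0.0, 0.0]
ft_force: [-1.9, 2.9, 3.6]
grip_width: 0.0105
```

Run:
```python
import st
from rel import *
v=snap('wrist','pics/w11.npz');rel('pics/w11.npz',st.t)
s=snap('scene','pics/s11.npz')
a=cv2.resize(v['p'][90:330,180:340,::-1],(400,600),interpolation=cv2.INTER_CUBIC);b=cv2.resize(s['p'][140:230,290:350,::-1],(400,600),interpolation=cv2.INTER_CUBIC)
cv2.imwrite('pics/z11.png',np.hstack([a,b]))
```

```text
t 22.75 tcp [0.5926 0.1736 0.2303] yaw 105.56 bar-pocket x,y,z mm 0.9 -0.11 -0.74 F x_s,y_s,z 3.34 -1.01 3.6 w 0.010511918781459463 tau [0.696 0.527 0.011]
bar n 555 x_s [-4.7  0.2  5.2] z [0.1989 0.1999 0.201 ] dz -0.0303
132 236 279 [-12.42  14.62] [-47.4 -47.4]
140 236 279 [-12.5   14.71] [-42.5 -42.5]
148 236 279 [-12.58  14.81] [-37.5 -37.5]
156 236 279 [-12.67  14.91] [-32.5 -32.5]
```

View pics/z11.png

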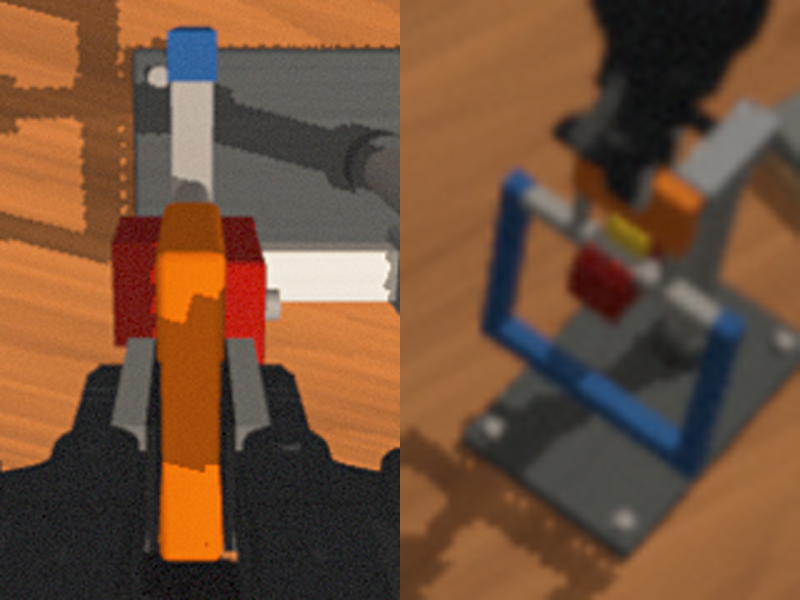

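The bar top measures z 0.1999, so the centre is about 0.5 mm below the throat, seated. The yellow keeper is visible above the bar in the right panel at (628,235). I'll ease the preload, then release and lift.

Call:
{"fn": "servo_tool", "kwargs": {
  "increments": [
    [255,[0,0.4,-0.3],0],
    [255,[0,0.4,-0.3],0],
    [255,[0,0,0],0],
    [255,[0,0,0],0],
    [255,[0,0,0],0],
    [255,[0,0,0],0],
    [255,[0,0,0],0],
    [255,[0,0,0],0],
    [255,[0,0,0],0],
    [255,[0,0,0],0]
  ]
}}

```text
clock: 23.85
eef_pos: [0.5925, 0.1738, 0.2305]
tool_rot: [-0.135, 0.991, -0.0, 0.0]
ft_force: [-0.9, 0.7, 2.5]
grip_width: 0.0105
```

```bash
python3 st.py
```

```text
t 23.85 tcp [0.5925 0.1738 0.2305] yaw 105.54 bar-pocket x,y,z mm 1.01 -0.09 -0.47 F x_s,y_s,z 0.9 -0.71 2.48 w 0.010524742148858653 tau [ 0.133  0.198 -0.052]
```

Call:
{"fn": "servo_tool", "kwargs": {
  "increments": [
    [225,[0,0,0],0],
    [215,[0,0,0],0],
    [205,[0,0,0],0],
    [195,[0,0,0],0],
    [185,[0,0,0],0],
    [170,[0,0,0],0],
    [150,[0,0,0],0],
    [130,[0,0,0],0],
    [120,[0,0,0],0],
    [120,[0,0,0],0]
  ]
}}

```text
clock: 24.85
eef_pos: [0.5925, 0.1739, 0.2305]
tool_rot: [-0.135, 0.991, -0.0, 0.0]
ft_force: [0.4, -0.8, 0.9]
grip_width: 0.0457
```

Run:
```python
import st
from rel import *
v=snap('wrist','pics/w12.npz');s=snap('scene','pics/s12.npz')
a=cv2.resize(v['p'][90:330,180:340,::-1],(400,600),interpolation=cv2.INTER_CUBIC);b=cv2.resize(s['p'][140:230,290:350,::-1],(400,600),interpolation=cv2.INTER_CUBIC)
cv2.imwrite('pics/z12.png',np.hstack([a,b]))
```

```text
t 24.85 tcp [0.5925 0.1739 0.2305] yaw 105.54 bar-pocket x,y,z mm 1.18 -0.12 -0.46 F x_s,y_s,z -0.86 0.17 0.91 w 0.04573704609424881 tau [ 0.044 -0.004  0.043]
```

View pics/z12.png

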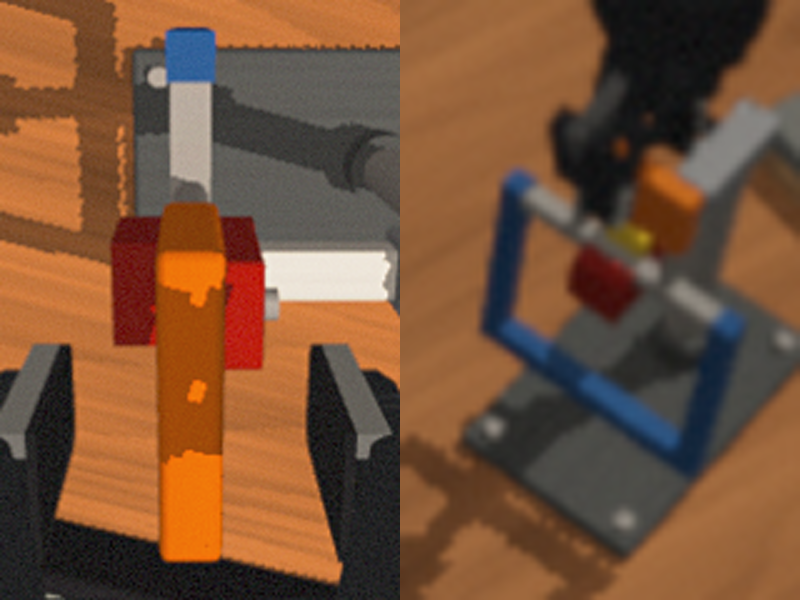

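Both fingers are clear of the handle and the frame stays put. Lifting straight up, then away.

Call:
{"fn": "servo_tool", "kwargs": {
  "increments": [
    [120,[0,0,-3],0],
    [120,[0,0,-8],0],
    [120,[0,0,-12],0],
    [120,[0,0,-15],0],
    [120,[0,0,-15],0],
    [120,[0,0,-15],0],
    [120,[0,0,-15],0],
    [120,[0,0,-12],0],
    [120,[0,0,-5],0],
    [120,[0,0,0],0]
  ]
}}

```text
clock: 25.95
eef_pos: [0.5929, 0.174, 0.3317]
tool_rot: [-0.135, 0.991, 0.0, 0.001]
ft_force: [0.4, -0.1, 0.5]
grip_width: 0.0455
```

Call:
{"fn": "servo_tool", "kwargs": {
  "increments": [
    [120,[10,0,0],0],
    [120,[15,0,0],0],
    [120,[15,0,0],0],
    [120,[15,0,0],0],
    [120,[10,0,0],0],
    [120,[5,0,0],0],
    [120,[0,0,0],0],
    [120,[0,0,0],0],
    [120,[0,0,0],0],
    [120,[0,0,0],0]
  ]
}}

```text
clock: 26.95
eef_pos: [0.5254, 0.1553, 0.3301]
tool_rot: [-0.135, 0.991, -0.0, -0.0]
ft_force: [-0.1, -0.6, 0.0]
grip_width: 0.0455
```

Run:
```python
import st
from rel import *
v=snap('wrist','pics/w13.npz');s=snap('scene','pics/s13.npz');t=snap('top','pics/t13.npz')
H=hsv(v);h,s_,va=H[...,0],H[...,1],H[...,2]
pc=st.pc
for n,m in dict(orange=(h>4)&(h<15)&(s_>215)&(va>190),steel=(s_<60)&(va>120),yellow=(h>20)&(h<34)&(s_>200)&(va>100),red=((h<5)|(h>175))&(s_>190)&(va>150)).items():
    P=pts(v,m);L=(P-pc)
    k=(abs(L@st.X)<.03)&(abs(L@st.Y)<.07)&(L[:,2]>-.06);L=L[k]
    if len(L):print(n,len(L),'x_s',np.percentile(L@st.X*1e3,[3,50,97]).round(1),'y_s',np.percentile(L@st.Y*1e3,[3,97]).round(1),'z',np.percentile(L[:,2]*1e3,[3,50,97]).round(1))
cv2.imwrite('pics/z13.png',np.hstack([cv2.resize(s['p'][140:230,290:350,::-1],(400,600),interpolation=cv2.INTER_CUBIC)]))
```

```text
t 26.95 tcp [0.5254 0.1553 0.3301] yaw 105.54 bar-pocket x,y,z mm 1.14 -69.76 99.07 F x_s,y_s,z -0.53 -0.28 0.02 w 0.045473537016334865 tau [0.031 0.002 0.03 ]
orange 879 x_s [-3.6  1.3  6.2] y_s [-28.9  28.2] z [72.4 73.8 75. ]
steel 394 x_s [-3.6  4.2 29.6] y_s [-52.1   5. ] z [-8.3  4.5 18.3]
red 260 x_s [-8.7 12.8 17.6] y_s [-12.7  12.5] z [ 8.4 24.7 25.9]
```

View pics/w13.png

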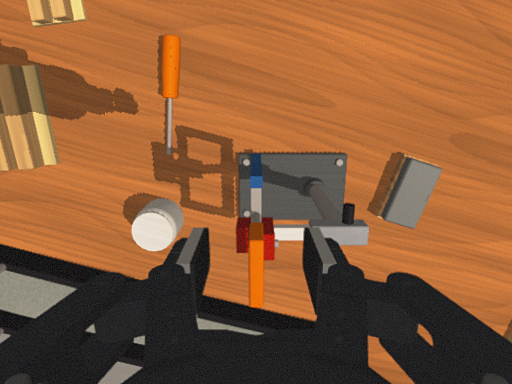

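View pics/z13.png

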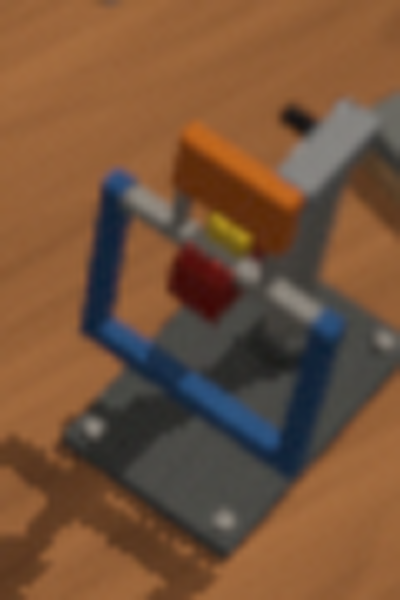

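View pics/t13.png

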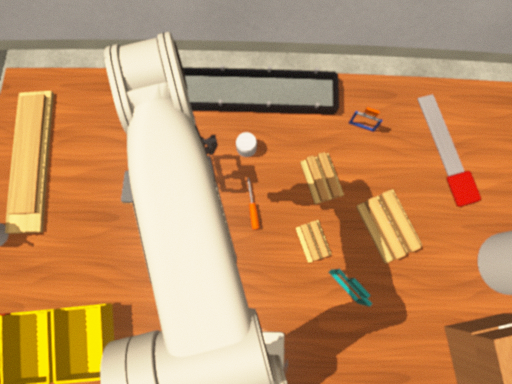

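Run:
```python
import st
from rel import *
for f in('scene0','s13'):
    v=load(f'pics/{f}.npz');H=hsv(v);h,s,va=H[...,0],H[...,1],H[...,2]
    P=pts(v,win(v,310,345,160,200)&(h>20)&(h<34)&(s>180));L=P-st.pc
    print(f,'keeper',len(L),'x_s',np.percentile(L@st.X*1e3,[5,50,95]).round(1),'z',np.percentile(L[:,2]*1e3,[5,50,95]).round(1))
a=load('pics/s13.npz');b=snap('scene','pics/s14.npz')
m=win(a,300,350,140,225);print('diff',np.abs(a['p'].astype(int)-b['p'])[m].mean())
o=st.status.get_obs();print(o['clock'],abs(o['joint_vel']).max())
from workcell import order
print(order.job_done())
```

```text
t 27.1 tcp [0.5252 0.1552 0.3302] yaw 105.54 bar-pocket x,y,z mm 1.11 -69.94 99.23 F x_s,y_s,z 0.56 -0.21 0.15 w 0.04519029102062068 tau [-0.006 -0.044  0.014]
scene0 keeper 25 x_s [2.4 4.5 8.9] z [10.2 17.7 22.8]
s13 keeper 18 x_s [1.8 3.9 5.5] z [ 9.5 18.5 23.8]
diff 0.9467450980392157
27.15 0.003044738494067982
the job is handed in; nothing more can be done
None
```

The blue frame is hanging on the red hook with its bar fully home and the yellow keeper sprung back over it. I handed the job in at 27.2 s of the 61 s allowed.

I gripped the orange handle, lifted the frame 125 mm out of the middle-sized rest and brought the bar in sideways over the lip. I then pressed it against the keeper, lowered it onto the seat, let go and withdrew up and back.

**Last checks:**
- **Position:** the handle top measured 73.8 mm above the throat, where fully home is 74 mm. The handle was 1.3 mm off the pocket centre, with its long axis level and centred on the hook.
- **Keeper:** depth readings put it back at its original position (front about 2 mm in, above the bar), but from only 18 to 25 pixels. It is also plainly visible above the bar in the scene picture.
- **Stillness:** two successive scene pictures differ only by noise, and the wrist force is about zero.
- **Force:** the largest sideways force I read was about 8.2 N, and the largest upward push about 3.6 N. These were read at the end of each move, so brief peaks in between were not seen.
- **Bystanders:** the tin, screwdriver and sanding block look unmoved; I judged this by eye from the pictures and did not measure it.

**Disagreements:**
- Under the keeper load the bar swung back about 1.3 mm in the grip, so I pressed about 2 mm further.
- The gripper reported a 10.4 mm opening on the 12 mm plate, which made no difference to the hold.

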